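# Free a tight sample cell from its dock

### The job

With the flat pry spatula from the bench, lever up the dock's cover at its notched edge until it swings open by itself, fingers off the cover, and lay the spatula back on the bench clear of the dock. The cell block inside is jammed between two sprung pads, and a straight pull would drag its floating holder up too: rock it side to side, leaning towards one pad and then the other while easing it up, until it frees. Finish still gripping the block, held still and upright over its well, its underside about 2 cm clear of the holder, with the other things left where they are.

Things in the scene. Friction and masses are not known exactly. Their poses are not given: they have to be found in the camera images.
- dock: Fixed white box, 180 mm (its x) x 120 mm (its y) x 82 mm tall, walls 6 mm, top closed by the cover. Origin: centre of its underside on the bench, z up. Its -y wall has the pry notch, its +y wall the cover's hinge. Inside, in the middle, is the dark steel holder, 100 x 44 mm, its top 34 mm above the bench.
- notch (a point): Middle of the bottom edge of the pry notch, on the outer face of the dock's -y wall, 66 mm above the bench; axes as the dock. The notch is 90 mm wide and leaves a gap 16 mm high below the shut cover (underside at 82 mm). The blade goes in level, along the dock's +y; there is 40 mm of free room past this point.
- cover (a joint): Angle of the grey cover plate, 0 shut (level), grows as it opens, stop at 1.9 rad, leaning outwards past upright. Plate 180 mm (dock x) x 126 x 5 mm, 0.36 kg, no handle. Its weight keeps it shut (under 1 N lifts the lip); once past about 0.55 rad a counterbalance spring swings it fully open within about 3 s.
- cover_hinge (a point): Point on the cover's hinge line, middle of the box's length, 84.5 mm above the bench, at dock y = +60 mm; axes as the dock.
- cover_lip (a point): Middle of the cover's free edge, half-way through its thickness, 126 mm from the hinge line; shut, it overhangs the notched wall by 6 mm. Moves with the cover.
- holder (a joint): Height (m) by which the holder has been pulled up off its soft mounts: 0 at rest, at most 0.03. An upward pull of about 10 N lifts it; it goes back down when let go.
- well (a point): Centre of the mouth of the holder's rectangular well, level with the holder's top, 34 mm above the bench while the holder rests, at the dock's origin in x and y; axes as the dock. Well 54 mm (x) x 24 mm (y) x 20 mm deep. The seated cell stands on its floor. Moves with the holder.
- pads (a point): Point midway between the two rubber pads, 29 mm above the bench, axes as the dock. The pads, one at the -x and one at the +x end of the well, are pressed by springs (16 N each) on the cell's ends, 44 mm apart. A straight pull on the cell needs 20 to 40 N, so it lifts the holder instead. The cell is out of the pads after rising about 18 mm.
- cell_center (a point): Centre (half-way up) of the cell: upright aluminium block 44 mm (x) x 22 mm (y) x 62 mm tall, 0.25 kg, a round window in each broad face; axes as the dock when seated, underside then 14 mm, top 76 mm above the bench. Over 45 mm is free beside its x ends: grip it across its 44 mm, firmly (50 N), fingertips 10 mm or more above the holder.
- cell_top (a point): Middle of the cell's top face. To free it, swing it about the dock's y axis around the point between the pads, leaning 0.12 rad to -x, then to +x, and so on (the well allows 0.15): one end slides up as the other slides down, so the frictions cancel. Raise it only during the swings, some 3 mm for each swing of 0.24 rad.
- spatula_grip (a point): Centre (half-way up, 11 mm above the bench when lying) of the black handle of the spatula, 110 mm (x) x 18 mm (y) x 22 mm tall; x points along the spatula towards the blade's tip. It lies flat on the bench, 0.08 kg.
- spatula_tip (a point): Tip of the spatula's steel blade, 155 mm from the handle's centre along x. The blade is 24 mm wide, 3 mm thick, stands out 100 mm from the handle, and lies half-way up the handle's height.
- vial: Bystander: small amber glass jar, 44 mm across, 70 mm tall. Leave alone.
- tray: Bystander: small white open tray, 100 x 80 x 30 mm. Leave alone.
- dish: Bystander: small white ceramic cup, 60 mm across, 45 mm tall. Leave alone.
Mind the look-alikes: they are no part of the job. Several things look just like the dock: the one meant starts farthest to the robot's left.

How it is judged:
By the outcome, as a careful person would: the job done as asked, in the order asked, and still so for the second after the job is handed in, while the arm keeps its last pose, push and grip.
It also fails if it takes over 67 s, if anything falls off the work surface, if the arm or the gripper's body presses on something with over 40 N, if the wrist force passes 120 N, or if a joint passes its speed limit or range.

### The arm

A 6-joint arm with a two-finger parallel gripper is mounted at the origin on the work surface. World frame = base frame: x ahead of the robot, y to its left, z up, the work surface at z = 0. Lengths are in m, angles in rad, forces in N, time in s.
With the tool pointing down it reaches from about 0.3 to 0.875 m from the base axis. Payload 6.4 kg.
Tool frame: the origin (TCP) lies midway between the tips of the shut fingers; the grasp point (between the pads) lies 19 mm behind it; z points along the fingers, y is the line along which they close (so a half turn about z gives the same grasp; the last joint's range is limited). The gripper opens to 85 mm and grips with 20 to 120 N. Pads are 22 mm wide; open, the fingers measure 114 mm over their backs; the gripper's body (76 mm by 85 mm) begins 54 mm behind the grasp point. The pads swing forward as they close: fully open they stand 13 mm farther back than shut.
Start: joints at [1.077, 0.181, 1.607, -0, 1.354, -0.206], TCP at [0.163, 0.551, 0.231] pointing down, gripper open.
Joint ranges: [-2.99, 2.99], [-0.89, 2.07], [0.3, 2.58], [-1.14, 4.28], [0, 2.63], [-3.12, 3.12]. Speed limits (rad/s): [2.57, 2.57, 3.01, 3.14, 3.14, 3.14].

### API

Orientations are given as a unit quaternion [w, x, y, z].
In Python, from bench import status, camera, ctrl gives the robot as it stands. The module is installed in compiled form; this text tells all that it offers.
- The arm moves only by the shell command python3 -m handwheel 'ROWS'. ROWS is JSON, a list that holds one entry, the list of rows, each a list of 7 numbers: the opening, from -1 (shut) to 1 (fully open), then the shift along the tool's x, y, z in cm, then the turn, a rotation vector about the tool's x, y, z in degrees. A call has 1 to 10 rows; each row is the pose to reach, as a shift and turn from the pose commanded when the call began, along the tool's axes at that moment; what a row does not reach only later rows make up. A row lasts 1/8 s, in which the tool goes at most 62.5 mm and 10.7 degrees, less where a joint would pass 70% of its speed; a pose out of reach is approached as far as the arm can. A call with a gripper value outside its range is refused whole. The fingers move at their own pace and stop on an object; the grip force is fixed at half the most. Time passes only in rows, so rows that repeat a pose let the fingers close. It gives the time, the measured TCP pose, the force, the opening and the grip force at its end, in the units of the state.
- status.get_obs(): the state, without advancing time (a new reading comes with each control period).
- camera(name): name is "scene" or "top" or "wrist"; returns a dict with "frame" (384x512x3 uint8, blue, green, red), "depth" (384x512 float32, m along the optical axis (not along the pixel's ray), 0 where there is no reading), "fx", "fy", "cx", "cy" (pixels), "dist" ([k1, k2, p1, p2, k3] as OpenCV has them; the pictures are not rectified), "extrinsics" (4x4, takes a point from camera to world coordinates); the wrist camera has in their place "hand_eye" (4x4, takes a point from camera to tool coordinates, whose origin is the TCP and whose axes are the flange's). Camera axes: x right, y down, z forward; pixel columns grow to the right and rows downward; lengths in m; the calibration is good to about 2 mm. A picture is of the moment at which its call begins: read the wrist's pose just before it.
- ctrl.hand_in(): hands the job in; it is judged then, once.
The state is a dict: "time_s": time; "q": joint angles; "dq": joint speeds; "joint_efforts": joint torques, N m; "eef_pos": TCP position; "eef_rot": TCP orientation; "wrist_force": force on the tool from outside, world axes, zero at the start; "torque": the same for the moment, N m; "opening": opening from 0.0 (shut) to 1.0 (fully open); "grasp_force": force on a finger pad.
Only numpy, scipy, OpenCV 4.12 (cv2) and the standard library are available. Lean on these libraries where they do the work, as an engineer would, in place of code of your own. Each camera call takes 0.05 s, during which the arm holds its last target. There are 200 camera calls.

## Working session

There is one attempt and no reset: what is moved stays moved. The work goes in short steps, Python scripts to look and compute and a shell command to move; the robot and the scene stay as the last step left them, time stands still between calls to the robot, and variables do not carry over. Pictures are saved under pics/ and viewed, at most 12 in all, crops included, and the job is handed in when it is done.

```bash
mkdir -p pics
cat > h.py <<'E'
import numpy as np, cv2
from bench import status, camera, ctrl
from scipy.spatial.transform import Rotation as R
def rot(q): return R.from_quat([q[1],q[2],q[3],q[0]])
def snap(n,f):
    o=status.get_obs(); c=camera(n); cv2.imwrite('pics/%s.png'%f,c['frame'])
    T=c.get('extrinsics')
    if T is None:
        W=np.eye(4);W[:3,:3]=rot(o['eef_rot']).as_matrix();W[:3,3]=o['eef_pos'];T=W@np.array(c['hand_eye'])
    c['T']=np.array(T); np.save('pics/%s.npy'%f,c,allow_pickle=True); return c
def load(f): return np.load('pics/%s.npy'%f,allow_pickle=True).item()
def ray(c,u,v):
    K=np.array([[c['fx'],0,c['cx']],[0,c['fy'],c['cy']],[0,0,1.]])
    p=cv2.undistortPoints(np.array([[[u,v]]],float),K,np.array(c['dist'],float))[0,0]
    return np.array([p[0],p[1],1.])
def atz(c,u,v,z):
    d=c['T'][:3,:3]@ray(c,u,v); o=c['T'][:3,3]; return o+d*(z-o[2])/d[2]
def atd(c,u,v):
    r=ray(c,u,v)*c['depth'][int(round(v)),int(round(u))]; return c['T'][:3,:3]@r+c['T'][:3,3]
E
python3 - <<'E'
from h import *
np.set_printoptions(precision=4,suppress=True)
for n in('top','scene'):
    c=snap(n,n+'0'); print(n,c['T'][:3,3],c['fx'],c['depth'][200,250])
o=status.get_obs();print(o)
a=cv2.imread('pics/top0.png');cv2.imwrite('pics/t.png',cv2.resize(a,(800,600)))
E
```

```text
top [ 0.3722 -0.0168  1.1572] 426.4075154097923 1.1590472
scene [1.1566 0.6782 1.1195] 481.4172257625806 1.5060592
{'time_s': 0.1, 'q': array([ 1.0767,  0.1815,  1.6079, -0.    ,  1.3538, -0.2063]), 'dq': array([ 0.0006, -0.0027, -0.0025, -0.0019,  0.0007,  0.0007]), 'joint_efforts': array([  0.0004, -44.5875, -35.2235,  -0.0004,   0.0043,   0.0001]), 'eef_pos': array([0.163 , 0.5509, 0.2305]), 'eef_rot': array([-0.0003,  0.1434,  0.9897, -0.0007]), 'wrist_force': array([-0.4338,  0.6689,  0.2148]), 'torque': array([0.0048, 0.0228, 0.0178]), 'grasp_force': 0.0, 'opening': 1.0038459279163567}
```

View pics/t.png

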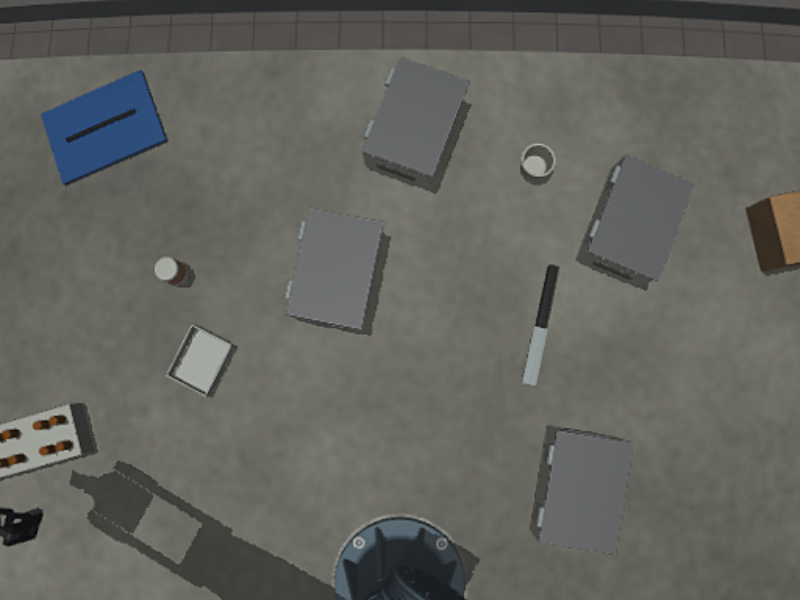

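View pics/scene0.png

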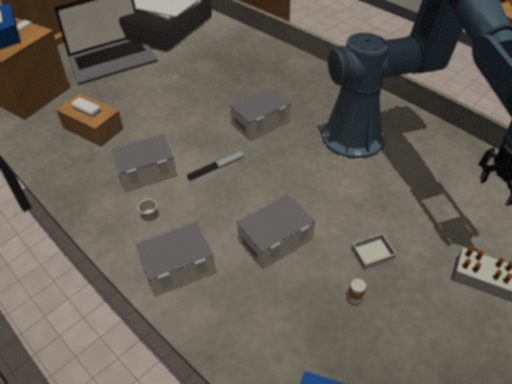

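The top view shows the wanted dock as the leftmost one, centred near (335,270) of 800x600 px. Its hinge blocks are on its left and the notch faces right. The spatula's handle runs (552,265)-(541,327) with the blade tip at (530,384). The scene view agrees with this layout.

Run:
```python
from h import *
np.set_printoptions(precision=4,suppress=True)
c=load('top0'); H,W=c['depth'].shape
K=np.array([[c['fx'],0,c['cx']],[0,c['fy'],c['cy']],[0,0,1.]])
uv=np.stack(np.meshgrid(np.arange(W),np.arange(H)),-1).reshape(-1,1,2).astype(float)
n=cv2.undistortPoints(uv,K,np.array(c['dist'],float))[:,0]
P=np.c_[n,np.ones(len(n))]*c['depth'].reshape(-1,1); P=(P@c['T'][:3,:3].T+c['T'][:3,3]).reshape(H,W,3)
def rect(u0,u1,v0,v1,z0,z1):
    Q=P[v0:v1,u0:u1].reshape(-1,3); Q=Q[(Q[:,2]>z0)&(Q[:,2]<z1)]
    r=cv2.minAreaRect(Q[:,:2].astype(np.float32)); return Q[:,2].mean(),r,cv2.boxPoints(r)
print('bench z',np.median(P[200:300,250:300,2]))
print('cover',rect(170,260,120,225,.075,.095))
print('px corners',[atz(c,u*.64,v*.64,.087) for u,v in((310,208),(383,221),(362,329),(288,316))])
print('handle',rect(330,365,165,212,.016,.03))
print('blade',rect(330,365,205,250,.008,.016))
print('sp px',[atz(c,u*.64,v*.64,z) for u,v,z in((552,265,.022),(541,327,.022),(530,384,.0125))])
a=cv2.imread('pics/top0.png')
cv2.imwrite('pics/t2.png',cv2.resize(np.hstack([a[120:260,165:265],a[120:260,310:410]]),None,fx=4,fy=4,interpolation=cv2.INTER_CUBIC))
```

```text
bench z 0.0006713093995390773
cover (np.float64(0.08767723657826847), ((0.5277270674705505, 0.11268547177314758), (0.13234242796897888, 0.18083694577217102), 79.15018463134766), array([[0.4265, 0.0647],
       [0.6041, 0.0307],
       [0.629 , 0.1607],
       [0.4514, 0.1947]], dtype=float32))
px corners [array([0.625, 0.151, 0.087]), array([0.6037, 0.0304, 0.087 ]), array([0.4267, 0.062 , 0.087 ]), array([0.4466, 0.1824, 0.087 ])]
handle (np.float64(0.022294824246792008), ((0.4866819977760315, -0.25010842084884644), (0.02043944224715233, 0.11960047483444214), 75.77062225341797), array([[ 0.4262, -0.2453],
       [ 0.5421, -0.2747],
       [ 0.5472, -0.2549],
       [ 0.4312, -0.2255]], dtype=float32))
blade (np.float64(0.012891156831582647), ((0.39231401681900024, -0.23008127510547638), (0.02514496259391308, 0.10994207113981247), 77.63459777832031), array([[ 0.3359, -0.2306],
       [ 0.4433, -0.2541],
       [ 0.4487, -0.2296],
       [ 0.3413, -0.206 ]], dtype=float32))
sp px [array([ 0.543 , -0.2595,  0.022 ]), array([ 0.4357, -0.239 ,  0.022 ]), array([ 0.3385, -0.2211,  0.0125])]
```

View pics/t2.png

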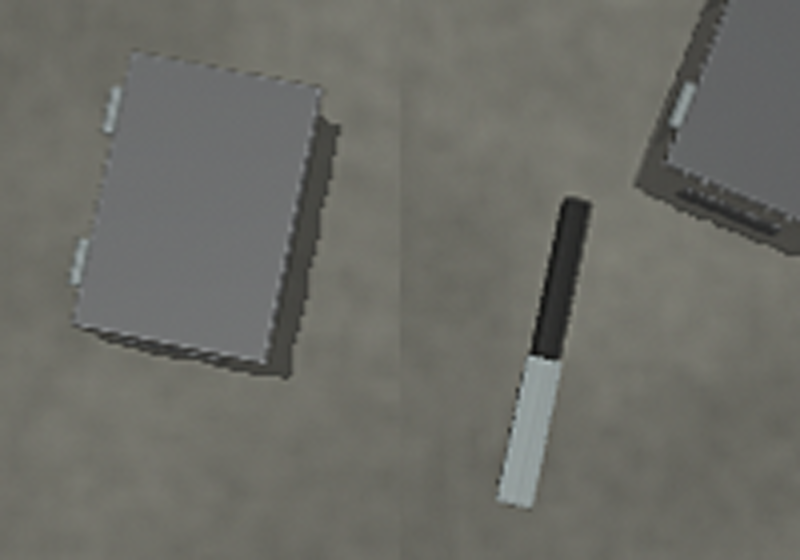

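Crop: cover corners at (133,52), (321,88), (265,362), (73,325). The spatula's tip edge is at about (516,503), the handle/blade joint at (545,357) and the handle end at (577,200).

```bash
cat >> h.py <<'E'
def togo(pos,yaw,tilt=0):
    """rows entry (cm, deg) from the measured pose to TCP pos with tool down, tool x at world yaw (deg)"""
    o=status.get_obs(); r0=rot(o['eef_rot']); y=np.radians(yaw); x=np.array([np.cos(y),np.sin(y),0]); z=np.array([0,0,-1.])
    r1=R.from_matrix(np.c_[x,np.cross(z,x),z])
    d=r0.inv().apply(np.array(pos)-o['eef_pos'])*100; w=np.degrees((r0.inv()*r1).as_rotvec())
    print('togo',np.round(d,2),np.round(w,2)); return d,w
E
python3 - <<'E'
from h import *
np.set_printoptions(precision=4,suppress=True)
c=load('top0')
C=[atz(c,165+u/4-.4,120+v/4-.4,.087)[:2] for u,v in((133,52),(321,88),(265,362),(73,325))]
TL,TR,BR,BL=C; print(C)
e=[TL-BL,TR-BR]; print('len',[np.linalg.norm(v) for v in e],'w',[np.linalg.norm(v) for v in(TL-TR,BL-BR)],'yaw',[np.degrees(np.arctan2(v[1],v[0])) for v in e],[np.degrees(np.arctan2(v[1],v[0]))-90 for v in (TL-TR,BL-BR)],'mean',np.mean(C,0))
S=[atz(c,310+(u-400)/4-.4,120+v/4-.4,z)[:2] for u,v,z in((577,200,.022),(545,357,.022),(516,503,.0125))]
print(S,[np.linalg.norm(S[i]-S[i+1]) for i in(0,1)]); d=S[2]-S[0]; yaw=np.degrees(np.arctan2(d[1],d[0])); print(yaw)
togo([.488,-.25,.16],yaw)
togo([.42,.15,.25],yaw)
E
```

```text
[array([0.6264, 0.1525]), array([0.6033, 0.0311]), array([0.4278, 0.0641]), array([0.4501, 0.1863])]
len [np.float64(0.17952927736335644), np.float64(0.17852249116083985)] w [np.float64(0.1235762733254123), np.float64(0.12412136655570133)] yaw [np.float64(-10.843910225956007), np.float64(-10.670642024584328)] [np.float64(-10.779113182748475), np.float64(-10.314269883776532)] mean [0.5269 0.1085]
[array([ 0.543, -0.261]), array([ 0.4369, -0.238 ]), array([ 0.3396, -0.2195])] [np.float64(0.10857862029093937), np.float64(0.09902188034298537)]
168.46985359571912
togo [-53.9  -67.56   7.14] [-0.09 -0.02 -4.96]
togo [-36.03 -31.15  -1.91] [-0.09 -0.02 -4.96]
```

```bash
python3 -m handwheel '[[[1,-6,-5,-1,0,0,-5],[1,-12,-10,-2,0,0,-5],[1,-18,-16,-2,0,0,-5],[1,-24,-21,-2,0,0,-5],[1,-30,-26,-2,0,0,-5],[1,-36,-31,-2,0,0,-5],[1,-39,-36,-1,0,0,-5],[1,-42,-42,0,0,0,-5],[1,-44,-47,0,0,0,-5],[1,-46,-52,0,0,0,-5]]]'
python3 - <<'E'
from h import *
c=snap('wrist','w1'); togo([.488,-.25,.12],168.5)
E
```

```text
time_s: 1.35
eef_pos: [0.4413, -0.0015, 0.2341]
eef_rot: [-0.0, 0.1, 0.995, 0.0]
wrist_force: [0.7, 0.6, 0.1]
opening: 0.999
grasp_force: 0.0
togo [ -9.38 -22.64  11.52] [-0.26  0.07 -0.3 ]
```

View pics/w1.png

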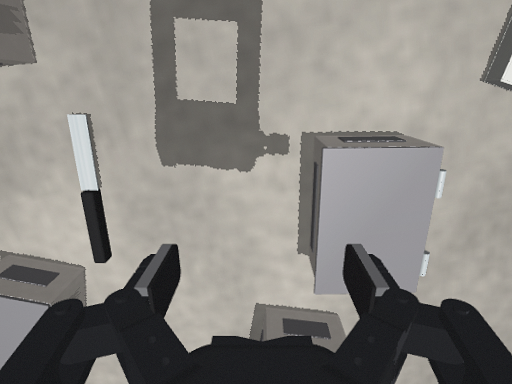

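The wrist view confirms the hinge blocks are on the dock's +y side (right, 440,185 and 425,263) and the notch is on its left wall (about 315,205). The spatula lies from tip (78,113) to handle end (103,262).

```bash
python3 -m handwheel '[[[1,-2.4,-5.7,2.5,0,0,0],[1,-4.7,-11.3,5,0,0,0],[1,-7,-17,8,0,0,0],[1,-9.4,-22.6,11.5,0,0,-0.3],[1,-9.4,-22.6,11.5,0,0,-0.3],[1,-9.4,-22.6,11.5,0,0,-0.3]]]'
python3 - <<'E'
from h import *
np.set_printoptions(precision=4,suppress=True)
w=load('w1'); print('w1',[atz(w,u,v,z) for u,v,z in((78,113,.0125),(91,190,.022),(103,262,.022))])
c=snap('wrist','w2'); togo([.488,-.25,.004],168.5)
E
```

```text
time_s: 2.15
eef_pos: [0.4878, -0.2396, 0.1184]
eef_rot: [-0.001, 0.098, 0.995, 0.001]
wrist_force: [-0.3, 0.5, -0.5]
opening: 0.998
grasp_force: 0.0
w1 [array([ 0.3379, -0.2142,  0.0125]), array([ 0.4351, -0.23  ,  0.022 ]), array([ 0.5422, -0.256 ,  0.022 ])]
togo [-0.22 -1.12 11.53] [ 0.06 -0.07  0.29]
```

View pics/w2.png

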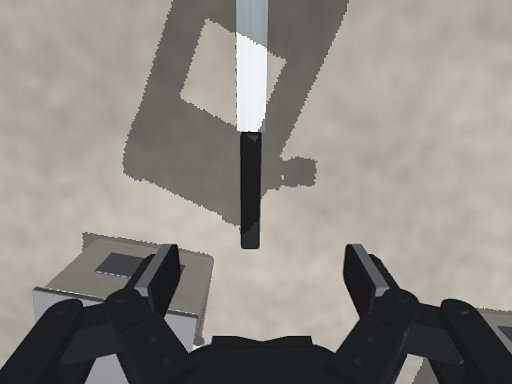

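Run:
```python
from h import *
np.set_printoptions(precision=4,suppress=True)
w=load('w2'); print('w2',[atz(w,u,v,.022) for u,v in((251,131),(250,248),(241,190),(262,190))])
c=load('top0'); print('dock2',[atz(c,u*.64,v*.64,z) for u,v,z in((627,156,.087),(590,250,.087),(577,262,.0),(612,165,0.08))])
print('dock2 w2',[atd(w,u,v) for u,v in((40,293),(194,318),(82,240),(210,258))])
print(status.get_obs()['eef_pos'])
```

```text
w2 [array([ 0.4352, -0.2379,  0.022 ]), array([ 0.5415, -0.2614,  0.022 ]), array([ 0.4835, -0.2571,  0.022 ]), array([ 0.4871, -0.2391,  0.022 ])]
dock2 [array([ 0.7193, -0.3767,  0.087 ]), array([ 0.5586, -0.3089,  0.087 ]), array([ 0.5521, -0.3088,  0.    ]), array([ 0.7053, -0.3526,  0.08  ])]
dock2 w2 [array([ 0.513 , -0.4152,  0.0864]), array([ 0.5554, -0.3054,  0.0875]), array([ 0.5121, -0.4349, -0.0013]), array([ 0.555 , -0.307 ,  0.0042])]
[ 0.4882 -0.2388  0.1193]
```

```bash
python3 -m handwheel '[[[1,0.2,-1.1,4,0,0,0],[1,0.2,-1.1,8,0,0,0],[1,0.2,-1.1,11,0,0,0],[1,0.2,-1.1,11.5,0,0,0],[1,0.2,-1.1,11.5,0,0,0],[-1,0.2,-1.1,11.5,0,0,0],[-1,0.2,-1.1,11.5,0,0,0],[-1,0.2,-1.1,11.5,0,0,0],[-1,0.2,-1.1,11.5,0,0,0],[-1,0.2,-1.1,11.5,0,0,0]]]'
```

```text
time_s: 3.45
eef_pos: [0.4847, -0.2506, 0.0051]
eef_rot: [0.0, 0.098, 0.995, -0.0]
wrist_force: [-0.8, 0.3, 5.3]
opening: 0.194
grasp_force: 59.7
```

```bash
python3 -m handwheel '[[[-1,0,0,-5,0,0,0],[-1,0,0,-10,0,0,0],[-1,0.5,2,-12,0,0,10],[-1,1,4,-12,0,0,20],[-1,1.5,6,-12,0,0,30],[-1,2,8,-12,0,0,40],[-1,2.3,10,-12,0,0,50],[-1,2.6,11.2,-12,0,0,60],[-1,2.6,11.2,-12,0,0,70],[-1,2.6,11.2,-12,0,0,80]]]'; python3 -m handwheel '[[[-1,0,0,0,0,0,9.4],[-1,0,0,0,0,0,9.4],[-1,0,0,0,0,0,9.4],[-1,0,0,0,0,0,9.4]]]'
python3 - <<'E'
from h import *
c=snap('wrist','w3'); s=snap('top','t3'); togo([.481,-.135,.068],79.3);print(status.get_obs()['eef_pos'])
a=s['frame'][120:270,165:365]; cv2.imwrite('pics/v3.png',np.vstack([cv2.resize(c['frame'],(400,300)),cv2.resize(a,(400,300),interpolation=cv2.INTER_CUBIC)]))
E
```

```text
time_s: 4.7
eef_pos: [0.4801, -0.1347, 0.124]
eef_rot: [-0.0, 0.716, 0.698, -0.0]
wrist_force: [-0.0, 0.3, -0.7]
opening: 0.194
grasp_force: 58.9
time_s: 5.2
eef_pos: [0.4805, -0.1352, 0.1244]
eef_rot: [-0.0, 0.769, 0.64, -0.0]
wrist_force: [-0.2, -0.3, -1.0]
opening: 0.194
grasp_force: 58.9
togo [0.03 0.04 5.65] [-0.   -0.    0.17]
[ 0.48052311 -0.13521747  0.12445826]
```

View pics/w3.png

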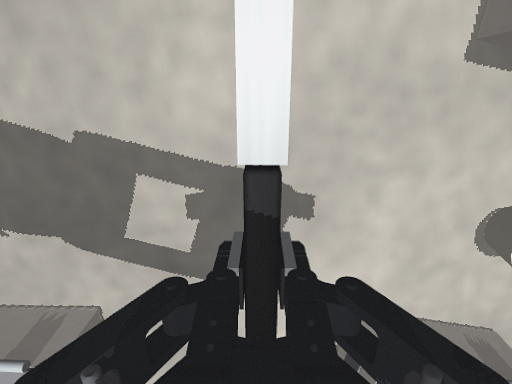

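The blade (236-292, rows 0-165) runs straight ahead from the handle with its tip out of view. I'll check its level from depth and find its tip in the top camera.

Run:
```python
from h import *
np.set_printoptions(precision=4,suppress=True)
w=load('w3'); print([atd(w,u,v) for u,v in((264,10),(264,60),(263,110),(262,155),(262,180))],[atd(w,u,60) for u in(245,283)])
c=load('top0'); t=load('t3')
H,W=t['depth'].shape
pts=[]
for v in range(150,300):
  for u in range(180,400):
    if t['depth'][v,u]>0:
      p=atd(t,u,v)
      if .10<p[2]<.15 and p[1]<.03 and abs(p[0]-.5)<.06: pts.append(p)
P=np.array(pts); print(len(P)); i=P[:,1].argsort()[::-1]; print(P[i][:12]);
```

```text
[array([ 0.5017, -0.0227,  0.1316]), array([ 0.4981, -0.0419,  0.1328]), array([ 0.4939, -0.0625,  0.1311]), array([ 0.4897, -0.0825,  0.1334]), array([ 0.4879, -0.092 ,  0.1419])] [array([ 0.4901, -0.0404,  0.1329]), array([ 0.5063, -0.0432,  0.1312])]
381
[[0.5086 0.0106 0.1324]
 [0.5013 0.0106 0.1325]
 [0.4989 0.0106 0.1318]
 [0.5058 0.0105 0.1353]
 [0.4965 0.0105 0.1317]
 [0.5034 0.0105 0.1352]
 [0.5159 0.0083 0.1327]
 [0.5112 0.0083 0.1315]
 [0.5181 0.0083 0.1346]
 [0.504  0.0082 0.1304]
 [0.5132 0.0082 0.1346]
 [0.5084 0.0082 0.1338]]
```

```bash
python3 -m handwheel '[[[-1,0,0,3,0,0,0],[-1,0,0,5.6,0,0,0],[-1,0,0,5.6,0,0,0],[-1,1.5,0,5.6,0,0,0],[-1,3.5,0,5.6,0,0,0],[-1,4.5,0,5.6,0,0,0],[-1,5,0,5.6,0,0,0],[-1,5,0,5.6,0,0,0]]]'; python3 -m handwheel '[[[-1,1,0,0,0,0,0],[-1,2.2,0,0,0,0,0],[-1,2.2,0,0,0,0,0],[-1,2.2,0,0,0,0,0]]]'
```

```text
time_s: 6.3
eef_pos: [0.49, -0.0859, 0.0689]
eef_rot: [0.0, 0.769, 0.639, 0.0]
wrist_force: [0.6, -0.2, 0.1]
opening: 0.195
grasp_force: 58.9
time_s: 6.8
eef_pos: [0.4938, -0.0643, 0.0685]
eef_rot: [0.0, 0.769, 0.639, -0.0]
wrist_force: [1.3, -0.0, -0.7]
opening: 0.195
grasp_force: 58.9
```

```bash
python3 -m handwheel '[[[-1,0,0,-0.8,0,0,0],[-1,0,0,-1.6,0,2,0],[-1,0,0,-2.4,0,4,0],[-1,0,0,-3.2,0,6,0],[-1,0,0,-4,0,8,0],[-1,0,0,-4.8,0,10,0],[-1,0,0,-5.6,0,12,0],[-1,0,0,-6,0,14,0],[-1,0,0,-6,0,15,0],[-1,0,0,-6,0,15,0]]]'
python3 - <<'E'
from h import *
snap('scene','s4'); 
a=cv2.imread('pics/s4.png')[120:320,180:420]; cv2.imwrite('pics/s4c.png',cv2.resize(a,None,fx=2.5,fy=2.5,interpolation=cv2.INTER_CUBIC))
E
```

```text
time_s: 8.05
eef_pos: [0.4935, -0.0646, 0.1281]
eef_rot: [-0.084, 0.763, 0.633, 0.1]
wrist_force: [-0.8, 0.6, -1.0]
opening: 0.195
grasp_force: 58.9
```

View pics/s4c.png

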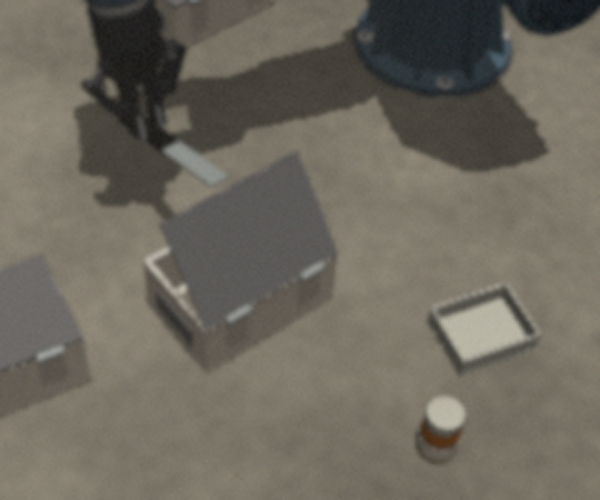

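The cover (cropped at 165-335,150-320) is at about 0.9 rad, clear of the blade, and swinging open. Withdrawing now.

```bash
python3 -m handwheel '[[[-1,0,0,0,0,0,0],[-1,0,0,0,0,0,0],[-1,0,0,0,0,0,0],[-1,0,0,0,0,0,0],[-1,-3,0,-0.8,0,-5,0],[-1,-6,0,-1.6,0,-10,0],[-1,-9,0,-2.4,0,-15,0],[-1,-13.5,0,-3.6,0,-15,0],[-1,-13.5,0,-3.6,0,-15,0],[-1,-13.5,0,-3.6,0,-15,0]]]'
python3 - <<'E'
from h import *
togo([.467,-.202,.005],79.3);print(status.get_obs()['eef_pos'])
E
```

```text
time_s: 9.35
eef_pos: [0.4679, -0.2015, 0.1282]
eef_rot: [-0.0, 0.77, 0.639, 0.0]
wrist_force: [-0.4, -0.2, -1.8]
opening: 0.195
grasp_force: 58.9
togo [-0.07 -0.08 12.32] [-0.02 -0.04  0.06]
[ 0.46792617 -0.20150126  0.12815454]
```

```bash
python3 -m handwheel '[[[-1,0,0,5,0,0,0],[-1,0,0,9,0,0,0],[-1,0,0,11.3,0,0,0],[-1,0,0,12,0,0,0],[-1,0,0,12.25,0,0,0],[-1,0,0,12.25,0,0,0],[-1,0,0,12.25,0,0,0],[1,0,0,12.25,0,0,0],[1,0,0,12.25,0,0,0],[1,0,0,12.25,0,0,0]]]'; python3 -m handwheel '[[[1,0,0,0,0,0,0],[1,0,0,0,0,0,0],[1,0,0,0,0,0,0],[1,0,0,-2,0,0,0],[1,0,0,-7,0,0,0],[1,0,0,-13,0,0,0],[1,0,0,-19,0,0,0],[1,0,0,-22,0,0,0],[1,0,0,-22,0,0,0],[1,0,0,-22,0,0,0]]]'
python3 - <<'E'
from h import *
s=snap('top','t5'); w=snap('wrist','w5');togo([.5275,.1115,.2],79.3)
cv2.imwrite('pics/t5c.png',np.hstack([cv2.resize(s['frame'][100:290,165:385],(400,345),interpolation=cv2.INTER_CUBIC),cv2.resize(w['frame'],(400,345))]))
E
```

```text
time_s: 10.6
eef_pos: [0.4682, -0.2019, 0.006]
eef_rot: [0.0, 0.769, 0.639, 0.0]
wrist_force: [-0.5, 0.4, 0.7]
opening: 0.824
grasp_force: 0.0
time_s: 11.85
eef_pos: [0.4675, -0.2013, 0.2247]
eef_rot: [-0.001, 0.769, 0.639, -0.0]
wrist_force: [-0.4, -0.0, 0.1]
opening: 1.002
grasp_force: 0.0
togo [31.83  0.19  2.44] [-0.18 -0.09  0.11]
```

View pics/t5c.png

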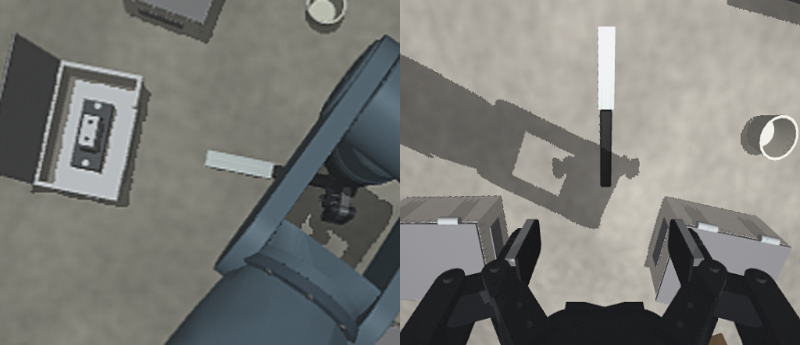

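The left half shows the cover fully open, the spatula lying clear of the dock, and the cell standing at (90,130) of the crop. The right half shows the spatula flat on the bench. Next I'll approach and measure the cell.

```bash
python3 -m handwheel '[[[1,4,0,1,0,0,0],[1,9,0,1.5,0,0,0],[1,14,0,2,0,0,0],[1,19,0,2.4,0,0,0],[1,22,0.2,2.4,0,0,0],[1,22,0.2,2.4,0,0,0],[1,22,0.2,2.4,0,0,0]]]'
python3 - <<'E'
from h import *
np.set_printoptions(precision=4,suppress=True)
w=snap('wrist','w6'); cv2.imwrite('pics/w6c.png',cv2.resize(w['frame'],(768,576)))
for c in(w,load('t5')):
    v,u=np.mgrid[0:384,0:512]; P=np.array([atd(c,a,b) for a,b in zip(u.ravel(),v.ravel())])
    m=(np.abs(P[:,2]-.0765)<.004)&(np.hypot(P[:,0]-.5275,P[:,1]-.1115)<.04)
    Q=P[m]; print(len(Q),Q[:,2].mean(),cv2.minAreaRect(Q[:,:2].astype(np.float32)))
togo([.5275,.1115,.05],79.3);print(status.get_obs()['eef_pos'])
E
```

```text
time_s: 12.82
eef_pos: [0.5099, 0.0137, 0.2008]
eef_rot: [-0.001, 0.769, 0.639, -0.001]
wrist_force: [-0.2, -0.6, -1.2]
opening: 1.001
grasp_force: 0.0
1366 0.07588147634090542 ((0.5267808437347412, 0.11247283220291138), (0.021306369453668594, 0.04433290660381317), 79.37184143066406)
140 0.07646283426863419 ((0.527354896068573, 0.11302082240581512), (0.022586636245250702, 0.04356769099831581), 77.65515899658203)
togo [ 9.98 -0.08 15.11] [-0.08  0.02  0.07]
[0.51   0.0133 0.2011]
```

View pics/w6c.png

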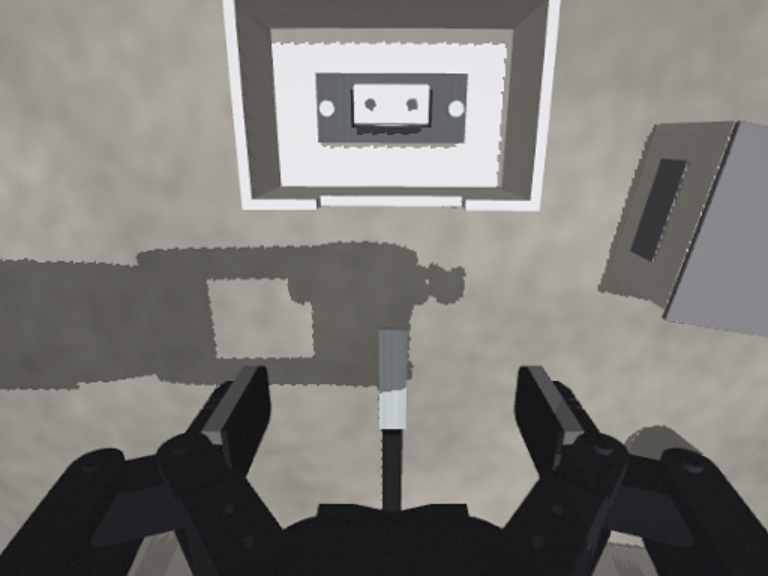

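The dock is open with the cell seated, its top at about (392,104) in the 768-px view. The centre and yaw agree between cameras: (0.527, 0.1127), -10.6°, with the top at 0.076.

```bash
python3 -m handwheel '[[[1,5,-0.1,2,0,0,0],[1,10.1,-0.18,5,0,0,0.1],[1,10.1,-0.18,8,0,0,0.1],[1,10.1,-0.18,8,0,0,0.1],[1,10.1,-0.18,8,0,0,0.1]]]'
python3 - <<'E'
from h import *
togo([.527,.1127,.042],79.4)
E
```

```text
time_s: 13.5
eef_pos: [0.528, 0.1126, 0.1228]
eef_rot: [0.0, 0.77, 0.637, 0.0]
wrist_force: [-0.5, 0.1, 0.1]
opening: 1.0
grasp_force: 0.0
togo [-0.01 -0.11  8.08] [ 0.06 -0.   -0.19]
```

```bash
python3 -m handwheel '[[[1,0,-0.1,3,0,0,-0.2],[1,0,-0.1,6,0,0,-0.2],[1,0,-0.1,8,0,0,-0.2],[1,0,-0.1,8.1,0,0,-0.2],[1,0,-0.1,8.1,0,0,-0.2],[-1,0,-0.1,8.1,0,0,-0.2],[-1,0,-0.1,8.1,0,0,-0.2],[-1,0,-0.1,8.1,0,0,-0.2],[-1,0,-0.1,8.1,0,0,-0.2],[-1,0,-0.1,8.1,0,0,-0.2]]]'
```

```text
time_s: 14.75
eef_pos: [0.5271, 0.1139, 0.0418]
eef_rot: [0.001, 0.769, 0.64, 0.001]
wrist_force: [-1.3, 0.2, 5.6]
opening: 0.511
grasp_force: 61.4
```

```bash
python3 -m handwheel '[[[-1,0,0.084,-0.07,3.5,0,0],[-1,0,0.174,-0.15,6.9,0,0],[-1,0,0.093,-0.22,3.5,0,0],[-1,0,0,-0.3,0,0,0],[-1,0,-0.102,-0.37,-3.5,0,0],[-1,0,-0.21,-0.45,-6.9,0,0],[-1,0,-0.111,-0.52,-3.5,0,0],[-1,0,0,-0.6,0,0,0]]]'
python3 - <<'E'
from h import *
o=status.get_obs(); print(o['torque'],o['wrist_force'])
c=snap('wrist','w7'); cv2.imwrite('pics/w7c.png',cv2.resize(c['frame'],(768,576)))
E
```

```text
time_s: 15.75
eef_pos: [0.5264, 0.1139, 0.0468]
eef_rot: [-0.0, 0.769, 0.64, -0.0]
wrist_force: [1.9, -0.9, -3.4]
opening: 0.506
grasp_force: 64.6
[-0.21397036 -0.73452814 -0.00183424] [ 1.87709872 -0.86392884 -3.42671873]
```

View pics/w7c.png

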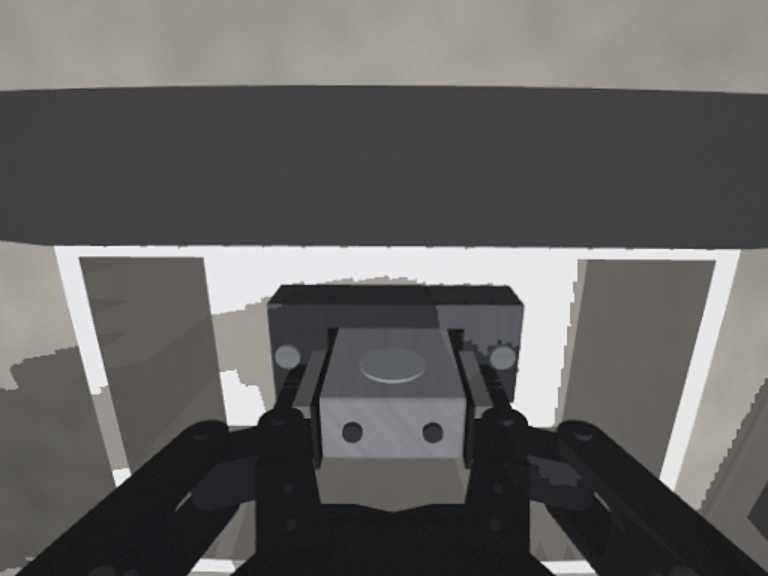

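The wrist view shows the cell gripped between the pads (top face about 395,430) and the holder below it (bar at 395,310). Depth there lets me monitor both heights.

```bash
cat >> h.py <<'E'
def heights(c):
    f=lambda u,v:np.median([atd(c,a,b)[2] for a in range(u-4,u+5,2) for b in range(v-2,v+3)])
    return 'holder L/R %.4f %.4f cell top %.4f'%(f(195,210),f(325,210),f(261,285))
E
python3 - <<'E'
from h import *
print(heights(load('w7')))
E
python3 -m handwheel '[[[-1,0,0.122,-0.07,3.5,0,0],[-1,0,0.246,-0.15,6.9,0,0],[-1,0,0.13,-0.22,3.5,0,0],[-1,0,0,-0.3,0,0,0],[-1,0,-0.139,-0.37,-3.5,0,0],[-1,0,-0.282,-0.45,-6.9,0,0],[-1,0,-0.148,-0.52,-3.5,0,0],[-1,0,0,-0.6,0,0,0]]]'
python3 - <<'E'
from h import *
print(heights(snap('wrist','w8')))
E
```

```text
holder L/R 0.0340 0.0335 cell top 0.0810
time_s: 16.8
eef_pos: [0.5263, 0.114, 0.0528]
eef_rot: [0.0, 0.769, 0.64, 0.0]
wrist_force: [1.7, -0.0, -2.8]
opening: 0.505
grasp_force: 65.5
holder L/R 0.0338 0.0337 cell top 0.0868
```

```bash
python3 -m handwheel '[[[-1,0,0.157,-0.07,3.5,0,0],[-1,0,0.318,-0.15,6.9,0,0],[-1,0,0.166,-0.22,3.5,0,0],[-1,0,0,-0.3,0,0,0],[-1,0,-0.175,-0.37,-3.5,0,0],[-1,0,-0.354,-0.45,-6.9,0,0],[-1,0,-0.184,-0.52,-3.5,0,0],[-1,0,0,-0.6,0,0,0]]]'
python3 -m handwheel '[[[-1,0,0.19,-0.07,3.5,0,0],[-1,0,0.39,-0.15,6.9,0,0],[-1,0,0.2,-0.22,3.5,0,0],[-1,0,0,-0.3,0,0,0],[-1,0,-0.21,-0.37,-3.5,0,0],[-1,0,-0.426,-0.45,-6.9,0,0],[-1,0,-0.22,-0.52,-3.5,0,0],[-1,0,0,-0.6,0,0,0]]]'
python3 - <<'E'
from h import *
print(heights(snap('wrist','w9')))
o=status.get_obs(); print(o['torque'],rot(o['eef_rot']).as_matrix()[:,2])
E
```

```text
time_s: 17.85
eef_pos: [0.5277, 0.1139, 0.0605]
eef_rot: [0.001, 0.769, 0.64, 0.001]
wrist_force: [-1.8, 0.1, 10.4]
opening: 0.506
grasp_force: 67.8
time_s: 18.85
eef_pos: [0.5253, 0.1143, 0.0647]
eef_rot: [-0.001, 0.769, 0.64, -0.001]
wrist_force: [-0.1, 0.3, -2.6]
opening: 0.509
grasp_force: 66.3
holder L/R 0.0338 0.0339 cell top 0.0988
[-0.03101854 -0.03613723 -0.0214974 ] [-1.55433502e-03  4.42112617e-04 -9.99998694e-01]
```

```bash
python3 -m handwheel '[[[-1,0,0,-0.5,0,0,0],[-1,0,0,-1,0,0,0],[-1,0,0,-1.5,0,0,0],[-1,0,0,-1.7,0,0,0],[-1,0,0,-1.7,0,0,0],[-1,0,0,-1.7,0,0,0],[-1,0,0,-1.7,0,0,0],[-1,0,0,-1.7,0,0,0]]]'
python3 - <<'E'
from h import *
np.set_printoptions(precision=4,suppress=True)
c=snap('wrist','w10');print(heights(c)); togo([.527,.1127,.082],79.4)
v,u=np.mgrid[200:384:1,150:400]; P=np.array([atd(c,a,b) for a,b in zip(u.ravel(),v.ravel())])
m=(np.abs(P[:,2]-.1165)<.003)&(np.hypot(P[:,0]-.527,P[:,1]-.1127)<.025); Q=P[m]; print(len(Q),Q.mean(0),cv2.minAreaRect(Q[:,:2].astype(np.float32)))
A=np.c_[Q[:,:2]-Q[:,:2].mean(0),np.ones(len(Q))]; print('slope',np.linalg.lstsq(A,Q[:,2],rcond=None)[0])
t=snap('top','t10'); s=snap('scene','s10')
cv2.imwrite('pics/fin.png',np.hstack([cv2.resize(c['frame'],(400,300)),cv2.resize(s['frame'],(400,300))]))
E
```

```text
time_s: 19.9
eef_pos: [0.5262, 0.1139, 0.0817]
eef_rot: [-0.0, 0.769, 0.639, -0.0]
wrist_force: [1.0, -0.1, -2.4]
opening: 0.507
grasp_force: 66.3
holder L/R 0.0338 0.0359 cell top 0.1159
togo [-0.11  0.1  -0.03] [-0.01  0.    0.11]
4254 [0.5257 0.1141 0.1158] ((0.5261322259902954, 0.11293833702802658), (0.02405429258942604, 0.04591898247599602), 80.21920776367188)
slope [-0.0018 -0.0201  0.1158]
```

View pics/fin.png

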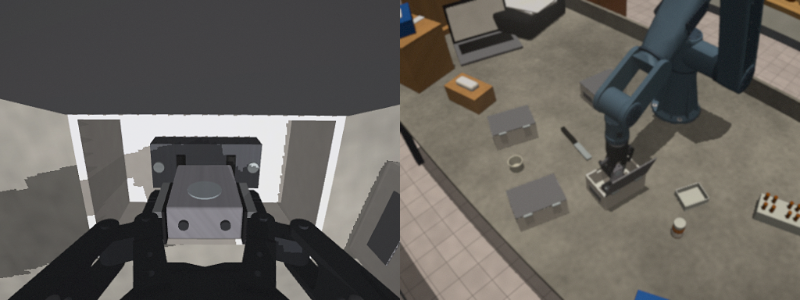

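The cell is free, upright and held over its well. Its underside is at about 0.054 m and the holder is at rest at 0.034 m. The cover is open, the spatula lies clear and the other things have not moved.

```bash
python3 -c "
from bench import ctrl,status
o=status.get_obs();print(o['dq'].round(3),o['grasp_force']);print(ctrl.hand_in())"
```

```text
[-0.001 -0.002 -0.001  0.    -0.001 -0.001] 66.32889032363892
the job is handed in; nothing more can be done
None
```

The job is handed in at about 20 s of the 67 s allowed: the cover was pried open, the spatula is back on the bench clear of the dock, and the cell was rocked free without lifting the holder and is held upright about 2 cm above it; no verdict was returned.

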